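# Nip down the pressure vessel's lid by one turn of its clamp wheel

## Task

The lid of the specimen-embedding pressure vessel is resting snug on its seal: squeeze the seal by pushing the clamp hand wheel round by its upright handle through exactly one turn clockwise (seen from above), so that the handle comes back to where it stands now. Push the handle with the fingertips or the outside of the fingers, without gripping it, and leave the bottle, slide box, mould cup and specimen mount standing where they are. Then come clear of everything.

Things in the scene. Friction and masses are not known exactly. Their poses are not given: they have to be found in the camera images.
- clamp_wheel (a joint): Angle of the hand wheel in rad, growing clockwise seen from above (the tightening way). It starts somewhere between -0.6 and 0.6; one turn adds 6.283. Vertical axis; a stiff screw with no spring, it stays where it is left; about 5 N at the handle turns it. No stop within one and a quarter turns. Wheel and lid sink 2 mm a turn.
- wheel_axis (a point): Point on the hand wheel's vertical axis at mid-height of its rim, 197 mm above the bench. A bright cast three-spoke wheel lying flat: round rim 18 mm thick, 71 mm radius to its middle (160 mm overall), top of rim 9 mm above this point; hub 44 mm across, top 11 mm above this point. Axes are the vessel's: z up, y along the bridge bar.
- grip: The handle: black upright revolving grip on the wheel's rim above the end of one spoke, 71 mm from the wheel's axis. 24 mm in diameter, 55 mm tall; origin at the centre of its underside, 13 mm above wheel_axis, about 210 mm above the bench. It spins freely about its own upright axis (its yaw says nothing). At joint value 0 it stands on the vessel's -x side.
- vessel: The pressure vessel, fixed to the bench: 240 x 310 mm base plate, round steel pot 220 mm across, aluminium lid (top 122 mm), grey bridge bar along y, 42 x 300 mm, top 166 mm above the bench, on two posts 130 mm either side of the axis (nuts up to 178 mm). Gauge on its -x side up to 103 mm high. Origin on the bench below the wheel's axis.
- bottle: Bystander: amber capped bottle, 60 mm across, 145 mm tall, loose. Origin at the centre of its underside.
- slide_box: Bystander: closed grey slide box with a white lid, 88 x 36 x 42 mm tall, loose. Origin at the centre of its underside, x along its length.
- mould_cup: Bystander: empty white mould cup, 42 mm across the rim, 34 mm tall, loose. Origin at the centre of its underside.
- mount: Bystander: clear round specimen mount (short cylinder), 33 mm across, 25 mm tall, loose. Origin at the centre of its underside.

How it is judged:
On the way, in this order (a step that is already met when the one before it is completed fails the run):
1. the fingers push the handle past the far side of the wheel (joint between 2.3 and 3.3 rad, touching the handle) (value of joint clamp_wheel between 2.3 and 3.3 rad and contact force between the fingers and grip above 0.5 N), for 0.05 s.
2. still pushing the handle, clockwise, on the way back (joint between 4.2 and 5.2 rad, touching the handle) (value of joint clamp_wheel between 4.2 and 5.2 rad and contact force between the fingers and grip above 0.5 N), for 0.05 s.
At the end, for the whole second after the job is handed in: The hand wheel has turned clockwise once: its handle is back within 18 mm of where it started (about 15 degrees), one turn on by the joint, and at rest; the four bystanders stand upright within 20 mm of where they were (value of joint clamp_wheel between 5.4 and 7.17 rad and distance of grip from where it was at the start of the episode below 0.018 m and velocity of joint clamp_wheel between -0.05 and 0.05 rad/s and distance of each of bottle, slide_box, mould_cup, mount from where it was at the start of the episode below 0.02 m and angle between each of bottle, slide_box, mould_cup, mount's own z axis and vertical below 0.3 rad); the robot touches nothing.
It fails at once if the handle is taken between the fingers (grasp point within 10 mm of the handle's axis and down at its height, fingers in contact) (horizontal distance between the grasp point and grip below 0.01 m and z of the grasp point in the frame of wheel_axis below 0.078 m and contact force between the fingers and grip above 1 N).
It fails at once if the wheel is turned well past one turn (value of joint clamp_wheel above 7.35 rad).
It fails at once if the wheel is slackened instead of tightened (value of joint clamp_wheel below -1 rad).
It fails at once if a bystander (bottle, slide box, mould cup or mount) is pushed away, lifted or tipped (distance of any of bottle, slide_box, mould_cup, mount from where it was at the start of the episode above 0.03 m or angle between any of bottle, slide_box, mould_cup, mount's own z axis and vertical above 0.5 rad).
It also fails if it takes over 58 s, if anything falls off the work surface, if the arm or the gripper's body presses on something with over 40 N, if the wrist force passes 120 N, or if a joint passes its speed limit or range.

## Robot

A 7-joint arm with a two-finger parallel gripper is mounted at the origin on the work surface. World frame = base frame: x ahead of the robot, y to its left, z up, the work surface at z = 0. Lengths are in m, angles in rad, forces in N, time in s.
With the tool pointing down it reaches from about 0.425 to 0.925 m from the base axis. Payload 6.8 kg.
Tool frame: the origin (TCP) lies at the very end of the fingers, on their centre line; the grasp point (between the pads) lies r.grip_depth behind it (r.grip_depth is the distance from the TCP to the grasp point, in m); z points along the fingers, x is the direction in which the jaws open and shut, and the axes are right-handed (so a half turn about z gives the same grasp; the last joint's range is limited). The gripper opens to 85 mm and grips with 20 to 120 N. Pads are 22 mm wide; open, the fingers measure 114 mm over their backs; the gripper's body (76 mm by 85 mm) begins 54 mm behind the grasp point. The pads swing forward as they close: fully open they stand 13 mm farther back than shut.
Start: joints at [-1.361, 0.477, 0.022, 1.555, -0.011, 1.109, -0.083], TCP at [0.211, 0.641, 0.231] pointing down, gripper open.
Joint ranges: [-2.96, 2.96], [-0.34, 2.1], [-1.41, 1.46], [0.24, 2.44], [-1.37, 4.51], [0.17, 1.92], [-2.96, 2.96]. Speed limits (rad/s): [2.39, 2.39, 3.14, 3.14, 3.14, 3.14, 3.14].

## Interface

Orientations are given as a rotation vector (axis times angle).
In Python, from bench import readout, grab_frame, workorder, r gives the robot as it stands.
- The arm moves only by the shell command python3 -m handwheel 'ROWS' [FORCE]. ROWS is text: rows parted by semicolons, each of 7 numbers parted by spaces: the shift along the tool's x, y, z in mm, then the turn, a rotation vector about the tool's x, y, z in degrees, then the finger opening in mm, from 0 to 85.4. A call has 1 to 12 rows; each row is the pose to reach, as a shift and turn from the pose commanded when the call began, along the tool's axes at that moment; what a row does not reach only later rows make up. A row lasts 1/8 s, in which the tool goes at most 62.5 mm and 10.7 degrees, less where a joint would pass 70% of its speed; a pose out of reach is approached as far as the arm can. A call with a gripper value outside its range is refused whole. The fingers move at their own pace and stop on an object; FORCE is the grip in N (left out, the last holds). Time passes only in rows, so rows that repeat a pose let the fingers close. It gives the time, the measured TCP pose, the force and the opening at its end, in the units of the state.
- readout.get_obs(): the state, without advancing time (a new reading comes with each control period).
- grab_frame(name): name is "scene" or "side" or "wrist"; returns a dict with "pixels" (384x512x3 uint8, red, green, blue), "fx", "fy", "cx", "cy" (pixels), "D" ([k1, k2, p1, p2, k3] as OpenCV has them; the pictures are not rectified), "rvec" (rotation vector, rad) and "tvec" (3), from world to camera coordinates, as OpenCV has them. Camera axes: x right, y down, z forward; pixel columns grow to the right and rows downward; lengths in m; the calibration is good to about 2 mm. A picture is of the moment at which its call begins. There is no depth.
- workorder.hand_in(): hands the job in, once; it reports no verdict.
The state is a dict: "clock": time; "joints": joint angles; "qvel": joint speeds; "tau": joint torques, N m; "tcp_pos": TCP position; "orientation": TCP orientation; "contact_force": force on the tool from outside, world axes, zero at the start; "moment": the same for the moment, N m; "grip_width": finger opening in m.
Only numpy, scipy, OpenCV 4.12 (cv2) and the standard library are available. Lean on these libraries where they do the work, as an engineer would, in place of code of your own. Each camera call takes 0.05 s, during which the arm holds its last target.

## Working session

There is one attempt and no reset: what is moved stays moved. The work goes in short steps, Python scripts to look and compute and a shell command to move; the robot and the scene stay as the last step left them, time stands still between calls to the robot, and variables do not carry over. Pictures are saved under pics/ and viewed, and the job is handed in when it is done.

```bash
ls; mkdir -p pics; python3 - <<'E'
from bench import readout, grab_frame, r
import cv2
o=readout.get_obs(); print({k:(v if isinstance(v,(int,float)) else [round(float(x),4) for x in v]) for k,v in o.items()}); print(r.grip_depth)
for n in ("scene","side","wrist"):
    f=grab_frame(n); cv2.imwrite(f"pics/{n}0.png",f["pixels"][:,:,::-1]); print(n,f["fx"],f["cx"],f["cy"],f["D"],f["rvec"],f["tvec"])
E
```

```text
pics
{'clock': 0.0, 'joints': [-1.3611, 0.4778, 0.0224, 1.5565, -0.0115, 1.1093, -0.0831], 'qvel': [-0.0, 0.0019, -0.0011, 0.0016, -0.0002, -0.0005, 0.0006], 'tau': [-0.0004, -59.6453, 1.6081, -28.1191, 0.0125, 0.0093, 0.0], 'tcp_pos': [0.2107, 0.6406, 0.2303], 'orientation': [2.544, 1.8413, -0.0023], 'contact_force': [-0.1398, 0.2467, 0.1138], 'moment': [0.0209, -0.0312, 0.0198], 'grip_width': 0.08487617843618703}
0.0187
scene 376.13916991643435 254.62497840317096 193.01630620726345 [-0.07781264  0.          0.          0.          0.        ] [ 1.7834536   1.56018054 -0.71238934] [-0.13840574 -0.23739123  1.52177269]
side 472.1883112533019 257.8646596890029 194.45705569620185 [-0.11730642  0.          0.          0.          0.        ] [ 2.02323309  0.82773784 -0.43751739] [-0.44730506 -0.07202519  1.45493258]
wrist 313.61878248248485 255.71812995146908 195.04925778037216 [0.00680075 0.         0.         0.         0.        ] [-2.35725381 -1.70651379 -0.23260706] [-0.67377601 -0.03490268  0.37822224]
```

View pics/scene0.png

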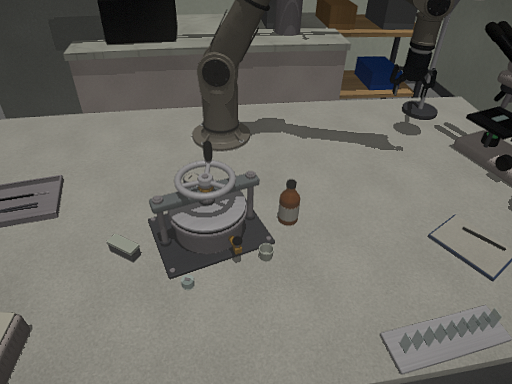

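View pics/side0.png

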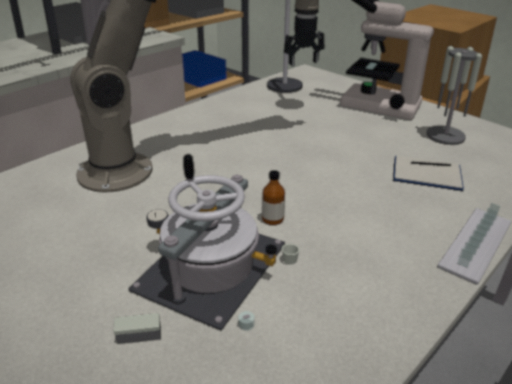

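View pics/wrist0.png

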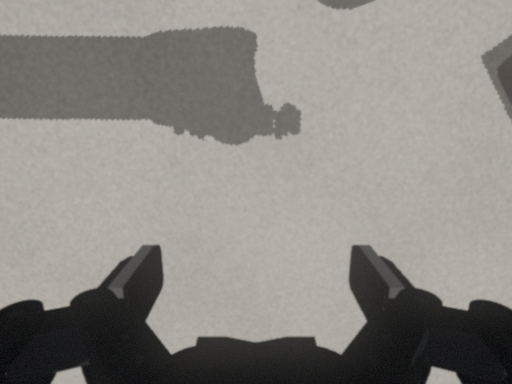

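Scene view: the wheel is near (205,182) with its black handle at (207,152), on the robot's side. The bottle is at (289,200), the slide box at (124,246), the mount at (187,282) and the cup at (266,252). Next I'll enlarge crops.

```bash
python3 - <<'E'
import cv2
a=cv2.imread("pics/scene0.png")[130:300,95:315]; cv2.imwrite("pics/sc_c.png",cv2.resize(a,None,fx=3.5,fy=3.5,interpolation=cv2.INTER_CUBIC))
a=cv2.imread("pics/side0.png")[145:345,100:310]; cv2.imwrite("pics/si_c.png",cv2.resize(a,None,fx=3,fy=3,interpolation=cv2.INTER_CUBIC))
E
```

```text
(no output)
```

View pics/sc_c.png

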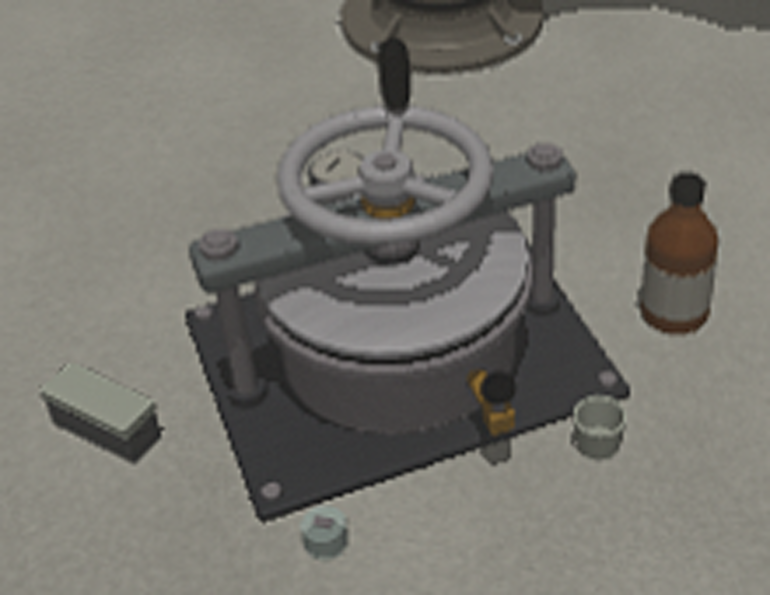

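View pics/si_c.png

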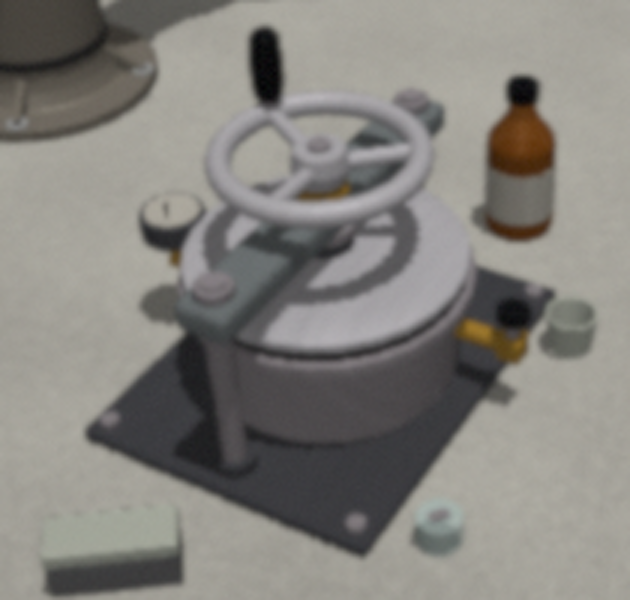

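```bash
cat > h.py <<'E'
import numpy as np, cv2
from scipy.spatial.transform import Rotation as R
def ray(f,uv):
    K=np.array([[f["fx"],0,f["cx"]],[0,f["fy"],f["cy"]],[0,0,1]])
    p=cv2.undistortPoints(np.array([[uv]],float),K,np.array(f["D"],float))[0,0]
    Rm=cv2.Rodrigues(np.array(f["rvec"],float))[0]; t=np.array(f["tvec"],float).ravel()
    return -Rm.T@t, Rm.T@np.array([p[0],p[1],1.])
def atz(f,uv,z):
    c,d=ray(f,uv); return c+d*(z-c[2])/d[2]
def tri(fs,uvs):
    A=np.zeros((3,3));b=np.zeros(3)
    for f,uv in zip(fs,uvs):
        c,d=ray(f,uv);d/=np.linalg.norm(d);P=np.eye(3)-np.outer(d,d);A+=P;b+=P@c
    return np.linalg.solve(A,b)
def proj(f,p):
    K=np.array([[f["fx"],0,f["cx"]],[0,f["fy"],f["cy"]],[0,0,1]])
    return cv2.projectPoints(np.array(p,float).reshape(-1,1,3),np.array(f["rvec"],float),np.array(f["tvec"],float),K,np.array(f["D"],float))[0].reshape(-1,2)
E
python3 - <<'E'
from h import *
from bench import grab_frame
fs,fi=grab_frame("scene"),grab_frame("side")
S=lambda u,v:((u+.5)/3.5-.5+95,(v+.5)/3.5-.5+130)
I=lambda u,v:((u+.5)/3-.5+100,(v+.5)/3-.5+145)
for n,a,b,z in [("hubtop",(385,162),(320,147),.208),("griptop",(393,44),(264,34),.265),("gripbot",(397,110),(269,101),.210),("bottletop",(687,180),(522,84),.145),("cup",(599,408),(571,312),.034),("mount",(324,521),(438,515),.025),("box",(100,397),(111,534),.042),("nut1",(220,241),(213,285),.178),("nut2",(546,153),(411,100),.178)]:
    a,b=S(*a),I(*b); print(n,atz(fs,a,z).round(4),atz(fi,b,z).round(4),tri([fs,fi],[a,b]).round(4))
E
```

```text
hubtop [ 0.55   -0.0726  0.208 ] [ 0.5507 -0.0782  0.208 ] [ 0.5436 -0.0727  0.2026]
griptop [ 0.4803 -0.0603  0.265 ] [ 0.4809 -0.0663  0.265 ] [ 0.4725 -0.0603  0.2598]
gripbot [ 0.4873 -0.0608  0.21  ] [ 0.4807 -0.0667  0.21  ] [ 0.4732 -0.0606  0.2023]
bottletop [0.518  0.1656 0.145 ] [0.5208 0.1615 0.145 ] [0.516  0.1663 0.1421]
cup [0.6519 0.076  0.034 ] [0.6579 0.0731 0.034 ] [0.6546 0.0755 0.0334]
mount [ 0.7272 -0.1357  0.025 ] [ 0.7268 -0.1394  0.025 ] [ 0.7233 -0.1362  0.0199]
box [ 0.602  -0.3044  0.042 ] [ 0.6013 -0.3111  0.042 ] [ 0.5933 -0.3073  0.0327]
nut1 [ 0.5898 -0.1939  0.178 ] [ 0.5882 -0.2016  0.178 ] [ 0.579  -0.1957  0.1692]
nut2 [0.5129 0.0517 0.178 ] [0.514  0.0424 0.178 ] [0.5019 0.0533 0.1688]
```

```bash
cat >> h.py <<'E'
def pose():
    from bench import readout
    o=readout.get_obs(); return np.array(o["tcp_pos"]),R.from_rotvec(o["orientation"]),o
def down(yaw): # tool z down, tool x at world yaw (deg)
    c,s=np.cos(np.radians(yaw)),np.sin(np.radians(yaw))
    return R.from_matrix(np.array([[c,s,0],[s,-c,0],[0,0,-1]]))
def rows(tg,op=0):
    p,q,_=pose()
    for pos,yaw in tg:
        d=q.inv().apply(np.array(pos)-p)*1000; t=np.degrees((q.inv()*down(yaw)).as_rotvec())
        print("%.0f %.0f %.0f %.1f %.1f %.1f %g;"%(*d,*t,op),end=" ")
    print()
def st():
    p,q,o=pose(); x=q.as_matrix()[:,0]
    print("t",round(o["clock"],2),"tcp",p.round(4),"yaw",round(np.degrees(np.arctan2(x[1],x[0])),1),"tilt",q.as_matrix()[2,2].round(4),"j",np.round(o["joints"],2),"F",np.round(o["contact_force"],1),"w",round(o["grip_width"],4))
E
python3 - <<'E'
from h import *
st()
P=[(.25,.6,.30),(.30,.55,.34),(.34,.50,.35),(.38,.45,.35),(.41,.40,.35),(.43,.35,.35)]
rows([(p,72+5*i) for i,p in enumerate(P)])
E
```

```text
t 0.25 tcp [0.2108 0.6409 0.2308] yaw 71.8 tilt -1.0 j [-1.36  0.48  0.02  1.56 -0.01  1.11 -0.08] F [ 0.4  0.  -0.3] w 0.0861
-27 50 -69 0.0 0.0 -0.2 0; -59 113 -109 0.0 0.0 -5.2 0; -94 167 -119 -0.0 0.0 -10.2 0; -129 220 -119 -0.0 0.0 -15.2 0; -167 264 -119 -0.0 0.0 -20.2 0; -208 299 -119 -0.0 0.0 -25.2 0;
```

```bash
python3 -m handwheel '-14 25 -45 0 0 0 0; -40 80 -85 0 0 -3 0; -68 128 -119 0 0 -8 0; -94 167 -119 0 0 -13 0; -129 220 -119 0 0 -19 0; -167 264 -119 0 0 -25 0' 20; python3 -c "
from h import *
st()"
```

```text
clock: 1.0
tcp_pos: [0.411, 0.3981, 0.3505]
orientation: [2.083, 2.352, 0.001]
contact_force: [0.7, 1.0, 0.7]
grip_width: -0.0
t 1.0 tcp [0.411  0.3981 0.3505] yaw 96.9 tilt -1.0 j [-0.94  0.22  0.07  1.66 -0.02  1.27  0.83] F [0.7 1.  0.7] w -0.0
```

```bash
python3 - <<'E'
from h import *
A=np.array([.411,.398,.35]);B=np.array([.45,.2,.35]);C=np.array([.486,-.1055,.33])
P=[A+(B-A)*k/4 for k in (1,2,3,4)]+[B+(C-B)*k/6 for k in range(1,7)]
rows([(p,97+min(48,6*(i+1))) for i,p in enumerate(P)])
E
```

```text
-50 4 0 0.0 -0.0 -6.1 0; -101 7 0 0.0 -0.0 -12.1 0; -151 11 0 0.0 -0.0 -18.1 0; -201 15 0 0.0 -0.0 -24.1 0; -253 15 4 0.0 -0.0 -30.1 0; -304 14 7 0.0 0.0 -36.1 0; -355 14 10 0.0 0.0 -42.1 0; -406 14 14 0.0 0.0 -48.1 0; -458 14 17 0.0 0.0 -48.1 0; -509 14 20 0.0 0.0 -48.1 0;
```

```bash
python3 -m handwheel '-50 4 0 0 0 -6 0; -101 7 0 0 0 -12 0; -151 11 0 0 0 -18 0; -201 15 0 0 0 -24 0; -253 15 4 0 0 -30 0; -304 14 7 0 0 -36 0; -355 14 10 0 0 -42 0; -406 14 14 0 0 -48 0; -458 14 17 0 0 -48 0; -509 14 20 0 0 -48 0; -509 14 20 0 0 -48 0; -509 14 20 0 0 -48 0'; python3 - <<'E'
from h import *
from bench import grab_frame
st()
for n in ("scene","side","wrist"):
    f=grab_frame(n); cv2.imwrite(f"pics/{n}1.png",f["pixels"][:,:,::-1])
    if n!="wrist": print(proj(f,pose()[0]))
a=cv2.imread("pics/scene1.png")[90:250,100:300]; b=cv2.imread("pics/side1.png")[90:250,100:300]
cv2.imwrite("pics/c1.png",cv2.resize(np.hstack([a,b]),None,fx=2,fy=2,interpolation=cv2.INTER_CUBIC))
E
```

```text
clock: 2.5
tcp_pos: [0.4835, -0.1031, 0.3302]
orientation: [-0.95, -2.994, -0.001]
contact_force: [-1.1, 0.5, 0.2]
grip_width: 0.0002
t 2.5 tcp [ 0.4835 -0.1031  0.3302] yaw 144.8 tilt -1.0 j [-0.33  0.08  0.45  1.87 -0.04  1.2   2.66] F [-1.1  0.5  0.2] w 0.0002
[[188.48508565 121.60247591]]
[[171.98729255 133.76708998]]
```

View pics/c1.png

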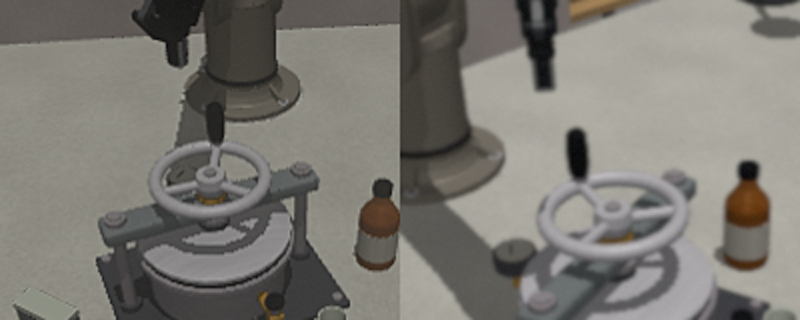

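View pics/wrist1.png

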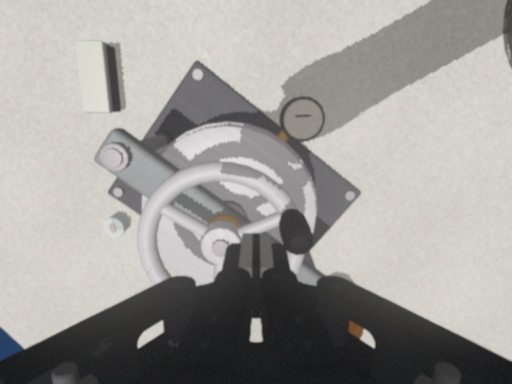

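```bash
python3 - <<'E'
from h import *
from bench import grab_frame
a=cv2.imread("pics/wrist1.png")[150:290,120:330]; cv2.imwrite("pics/w1c.png",cv2.resize(a,None,fx=3.5,fy=3.5,interpolation=cv2.INTER_CUBIC))
f=grab_frame("wrist")
print(atz(f,(221,247),.208),atz(f,(116,156),.178))
p=pose()[0]; print(proj(f,[p,p+[0,0,.02]]))
c,_=ray(f,(256,192)); print(c)
st()
E
```

```text
[ 0.54128292 -0.07547263  0.208     ] [ 0.57718353 -0.19747838  0.178     ]
[[255.55215568 251.05158202]
 [255.55867627 271.46629067]]
[ 0.44427495 -0.15853582  0.47228429]
t 2.7 tcp [ 0.4837 -0.1023  0.3303] yaw 144.9 tilt -1.0 j [-0.34  0.08  0.45  1.87 -0.04  1.2   2.66] F [ 0.1  0.1 -1.1] w -0.0001
```

View pics/w1c.png

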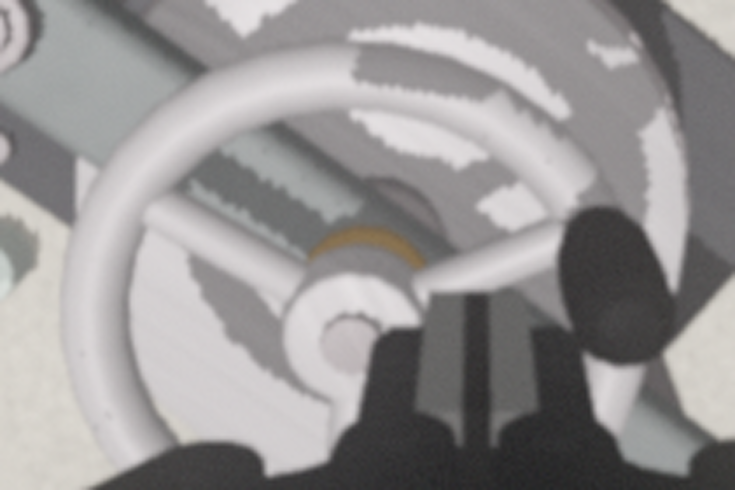

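```bash
python3 - <<'E'
from h import *
a=cv2.imread("pics/scene1.png")[95:175,160:240]; b=cv2.imread("pics/side1.png")[95:175,145:225]
cv2.imwrite("pics/c2.png",cv2.resize(np.hstack([a,b]),None,fx=5,fy=5,interpolation=cv2.INTER_CUBIC))
from bench import grab_frame
p=np.array([.4836,-.1028,.3303]); y=np.radians(144.8); X=np.array([np.cos(y),np.sin(y),0])*.0145; Y=np.array([np.sin(y),-np.cos(y),0])*.011
for n,o in (("scene",(160,95)),("side",(145,95))):
    f=grab_frame(n); q=proj(f,[p,p+X+Y,p+X-Y,p-X-Y,p-X+Y,p+X*.0+[0,0,.03]]); print(n,((q-np.array(o)+.5)*5).round(0).tolist())
E
```

```text
scene [[144.0, 135.0], [179.0, 128.0], [143.0, 118.0], [109.0, 143.0], [146.0, 153.0], [139.0, 81.0]]
side [[136.0, 197.0], [162.0, 179.0], [107.0, 183.0], [109.0, 215.0], [165.0, 210.0], [129.0, 127.0]]
```

View pics/c2.png

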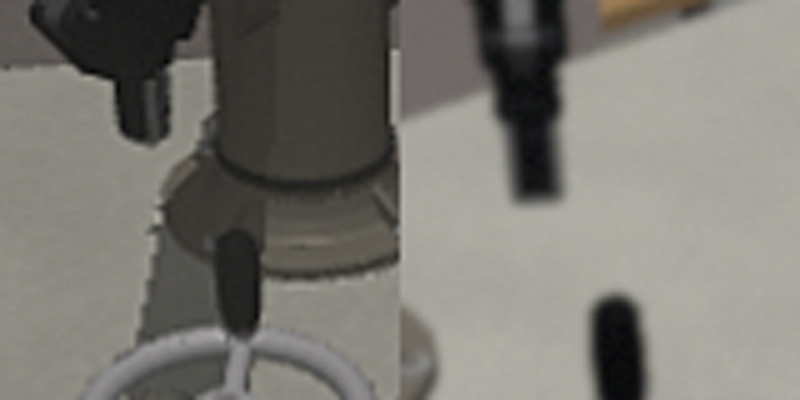

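```bash
python3 - <<'E'
from h import *
from bench import grab_frame
fr={n:grab_frame(n) for n in ("scene","side","wrist")}
def circ(ax,r,z,n=72):
    t=np.linspace(0,2*np.pi,n); return np.c_[ax[0]+r*np.cos(t),ax[1]+r*np.sin(t),0*t+z]
out=[]
for n,(x,y,w,h),s in (("scene",(160,135,90,75),4),("side",(150,145,100,90),4),("wrist",(120,130,210,160),2)):
    for ax,col in (((.550,-.0755),(0,0,255)),((.5435,-.0745),(0,255,0))):
        im=fr[n]["pixels"][y:y+h,x:x+w,::-1] if col==(0,0,255) else None
        if im is not None: im=cv2.resize(im,None,fx=s,fy=s,interpolation=cv2.INTER_CUBIC); keep=im
        for r,z in ((.071,.206),(.022,.208)):
            q=((proj(fr[n],circ(ax,r,z))-[x,y]+.5)*s).astype(int); cv2.polylines(keep,[q.reshape(-1,1,2)],True,col,1)
    out.append(keep); cv2.imwrite(f"pics/ov_{n}.png",keep)
h=max(o.shape[0] for o in out[:2]); 
cv2.imwrite("pics/ov2.png",np.hstack([cv2.copyMakeBorder(o,0,h-o.shape[0],0,0,cv2.BORDER_CONSTANT) for o in out[:2]]))
E
```

```text
(no output)
```

View pics/ov2.png

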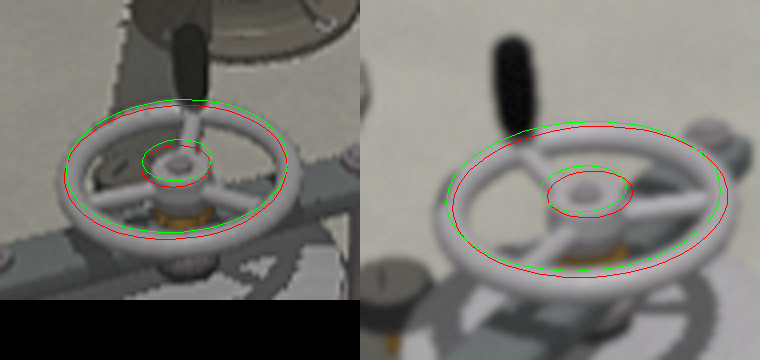

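View pics/ov_wrist.png

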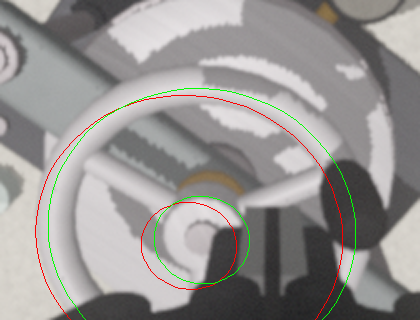

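```bash
python3 - <<'E'
from h import *
from bench import grab_frame
from scipy.optimize import least_squares
f=grab_frame("wrist")
W=lambda u,v:np.array([(u+.5)/3.5-.5+120,(v+.5)/3.5-.5+150])
# outer edge points read off w1c
out=[W(*p) for p in ((62,300),(75,230),(110,170),(165,110),(230,68),(300,47),(350,42),(420,50),(500,80),(560,125))]
inn=[W(*p) for p in ((130,300),(148,220),(185,165),(245,120),(320,103),(400,102))]
cam,_=ray(f,(256,192))
def dist(ax,z,uv,r):
    # min distance of ray from circle centre line minus tube radius
    c,d=ray(f,uv); d/=np.linalg.norm(d)
    t=np.linspace(0,2*np.pi,721); P=np.c_[ax[0]+.071*np.cos(t),ax[1]+.071*np.sin(t),0*t+z]
    v=P-c; D=np.linalg.norm(v-np.outer(v@d,d),axis=1); return D.min()-.009
for fixed in (None,.197):
    def res(x):
        z=x[2] if fixed is None else fixed
        hub=proj(f,[[x[0],x[1],z+.011]])[0]-W(352,342)
        return [dist(x[:2],z,u,0) for u in out+inn]+list(hub*.001)
    s=least_squares(res,[.545,-.075,.197],diff_step=1e-4,x_scale=[.01,.01,.01]); print(s.x.round(4),(np.array(s.fun)*1000).round(1))
E
```

```text
[ 0.545  -0.0753  0.189 ] [ 0.7 -0.  -1.9 -2.2 -1.6 -1.4 -1.  -0.7 -0.2 -0.  -0.9 -1.1 -1.6 -2.4
 -1.4 -2.8 -0.5 -0.8]
[ 0.5427 -0.0755  0.197 ] [-0.5 -0.8 -2.2 -2.3 -1.6 -1.4 -1.1 -1.1 -1.  -1.4 -0.2 -1.  -1.9 -2.8
 -1.8 -2.9  0.4  1.5]
```

```bash
python3 - <<'E'
from h import *
rows([((.483,-.106,.28),145),((.483,-.106,.23),145)])
E
```

```text
-1 -2 50 0.0 0.0 -0.2 0; -1 -2 100 0.0 0.0 -0.2 0;
```

```bash
python3 -m handwheel '-1 -2 30 0 0 0 0; -1 -2 60 0 0 0 0; -1 -2 85 0 0 0 0; -1 -2 102 0 0 0 0; -1 -2 102 0 0 0 0'; python3 - <<'E'
from h import *
from bench import grab_frame
st()
fr={n:grab_frame(n)["pixels"][:,:,::-1] for n in ("scene","side","wrist")}
a=fr["scene"][100:220,140:260]; b=fr["side"][100:220,130:250]
cv2.imwrite("pics/c3.png",cv2.resize(np.hstack([a,b]),None,fx=3,fy=3,interpolation=cv2.INTER_CUBIC)); cv2.imwrite("pics/w3.png",fr["wrist"])
E
```

```text
clock: 3.62
tcp_pos: [0.4824, -0.1058, 0.2273]
orientation: [-0.949, -2.992, 0.001]
contact_force: [0.6, -0.4, -0.3]
grip_width: -0.0002
t 3.62 tcp [ 0.4824 -0.1058  0.2273] yaw 144.8 tilt -1.0 j [-0.3   0.19  0.45  2.01 -0.1   0.97  2.72] F [ 0.6 -0.4 -0.3] w -0.0002
```

View pics/c3.png

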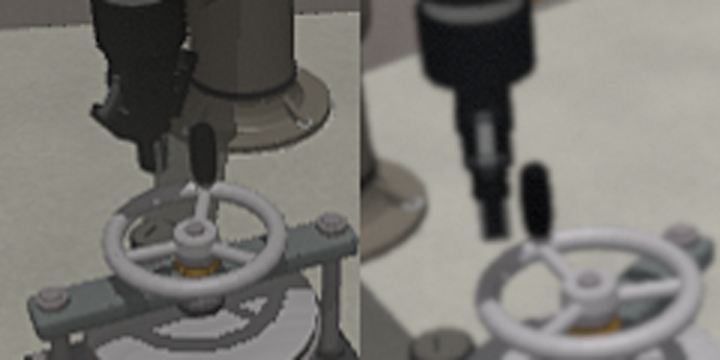

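View pics/w3.png

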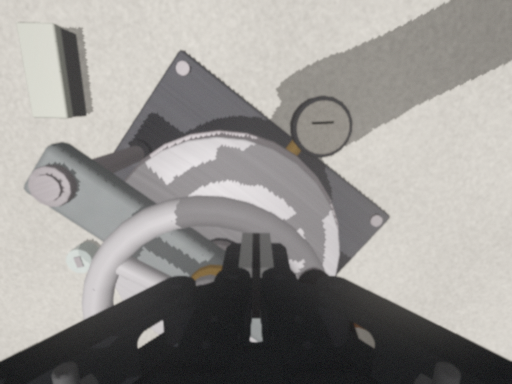

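```bash
cat >> h.py <<'E'
def arc(phi0,phi1,n=12,ax=(.547,-.0755),r=.071,z=.2275):
    tg=[]
    for k in range(1,n+1):
        ph=phi0+(phi1-phi0)*k/n; a=np.radians(ph)
        tg.append(((ax[0]+r*np.cos(a),ax[1]+r*np.sin(a),z),145-.726*(205-ph)))
    rows(tg)
E
python3 -c "
from h import *
arc(205,145)"
```

```text
7 3 2 0.0 0.1 3.4 0; 11 7 2 0.0 0.1 7.0 0; 16 11 2 0.0 0.1 10.7 0; 20 15 2 0.1 0.1 14.3 0; 24 20 2 0.1 0.1 17.9 0; 27 26 2 0.1 0.1 21.6 0; 30 31 2 0.1 0.1 25.2 0; 33 37 2 0.1 0.1 28.8 0; 35 43 2 0.1 0.0 32.5 0; 36 49 2 0.1 0.0 36.1 0; 37 55 2 0.1 0.0 39.7 0; 37 61 2 0.1 0.0 43.3 0;
```

```bash
python3 -m handwheel '6 3 1 0 0 3.5 0; 11 7 1 0 0 7 0; 16 11 1 0 0 10.5 0; 20 15 1 0 0 14.5 0; 24 20 1 0 0 18 0; 27 26 1 0 0 21.5 0; 30 31 1 0 0 25 0; 33 37 1 0 0 29 0; 35 43 1 0 0 32.5 0; 36 49 1 0 0 36 0; 37 55 1 0 0 39.5 0; 37 61 1 0 0 43.5 0'; python3 - <<'E'
from h import *
from bench import grab_frame
st()
fr={n:grab_frame(n)["pixels"][:,:,::-1] for n in ("scene","side","wrist")}
a=fr["scene"][100:220,140:260]; b=fr["side"][100:220,130:250]
cv2.imwrite("pics/c4.png",cv2.resize(np.hstack([a,b]),None,fx=3,fy=3,interpolation=cv2.INTER_CUBIC)); cv2.imwrite("pics/w4.png",fr["wrist"])
arc(145,85)
E
```

```text
clock: 5.28
tcp_pos: [0.4875, -0.0354, 0.228]
orientation: [-1.995, -2.426, 0.001]
contact_force: [-3.8, -2.5, 1.8]
grip_width: 0.0002
t 5.28 tcp [ 0.4875 -0.0354  0.228 ] yaw 101.1 tilt -1.0 j [-0.5   0.18  0.5   2.02 -0.1   0.97  1.82] F [-3.8 -2.5  1.8] w 0.0002
4 5 0 0.0 -0.0 3.6 0; 8 10 0 0.0 -0.0 7.2 0; 11 15 0 0.0 -0.0 10.8 0; 14 21 0 0.0 -0.0 14.4 0; 16 27 0 0.0 -0.0 18.1 0; 18 33 0 0.0 -0.0 21.7 0; 19 39 0 0.0 -0.0 25.3 0; 19 45 0 0.0 -0.0 29.0 0; 20 51 0 0.0 -0.0 32.6 0; 19 57 0 0.0 -0.0 36.2 0; 18 64 0 0.0 -0.0 39.9 0; 17 70 0 0.0 -0.0 43.5 0;
```

View pics/c4.png

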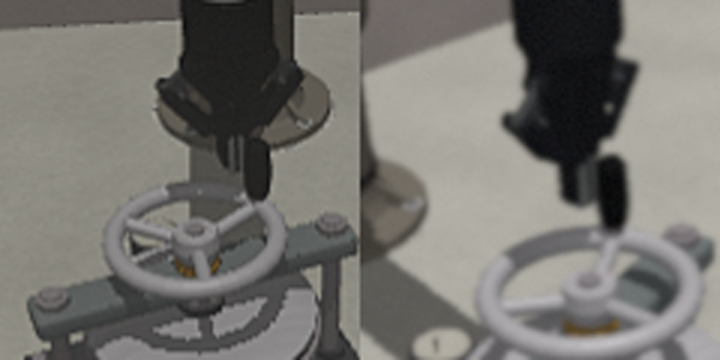

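The handle is moving. The reaction is about 4.5 N, and the fingers push it from behind without enclosing it.

```bash
python3 -m handwheel '4 5 0 0 0 3.5 0; 8 10 0 0 0 7 0; 11 15 0 0 0 11 0; 14 21 0 0 0 14.5 0; 16 27 0 0 0 18 0; 18 33 0 0 0 21.5 0; 19 39 0 0 0 25.5 0; 19 45 0 0 0 29 0; 20 51 0 0 0 32.5 0; 19 57 0 0 0 36 0; 18 64 0 0 0 40 0; 17 70 0 0 0 43.5 0'; python3 - <<'E'
from h import *
from bench import grab_frame
st()
fr={n:grab_frame(n)["pixels"][:,:,::-1] for n in ("scene","side","wrist")}
a=fr["scene"][100:220,140:260]; b=fr["side"][100:220,130:250]
cv2.imwrite("pics/c5.png",cv2.resize(np.hstack([a,b]),None,fx=3,fy=3,interpolation=cv2.INTER_CUBIC)); cv2.imwrite("pics/w5.png",fr["wrist"])
arc(85,25)
E
```

```text
clock: 6.92
tcp_pos: [0.553, -0.0035, 0.2274]
orientation: [-2.749, -1.517, 0.001]
contact_force: [-4.3, 2.2, 1.4]
grip_width: 0.0001
t 6.92 tcp [ 0.553  -0.0035  0.2274] yaw 57.8 tilt -1.0 j [-0.59  0.32  0.61  1.88 -0.21  1.01  1.11] F [-4.3  2.2  1.4] w 0.0001
2 6 -0 -0.0 -0.0 3.7 0; 4 12 -0 -0.0 -0.0 7.3 0; 5 18 -0 -0.0 -0.0 10.9 0; 6 24 -0 -0.0 -0.0 14.6 0; 7 30 -0 -0.0 -0.0 18.2 0; 7 36 -0 -0.0 -0.0 21.8 0; 6 42 -0 -0.0 -0.0 25.5 0; 5 48 -0 -0.0 -0.0 29.1 0; 3 54 -0 -0.0 -0.0 32.7 0; 1 60 -0 -0.0 -0.0 36.4 0; -2 66 -0 -0.0 -0.0 40.0 0; -5 71 -0 -0.0 -0.0 43.6 0;
```

View pics/c5.png

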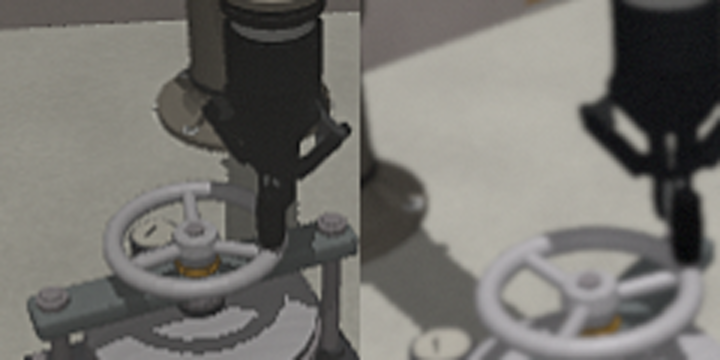

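View pics/w5.png

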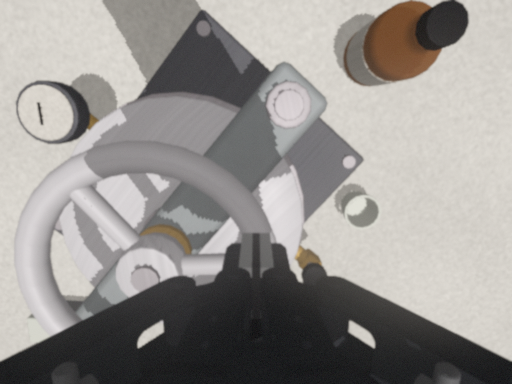

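```bash
python3 -m handwheel '2 6 0 0 0 3.5 0; 4 12 0 0 0 7.5 0; 5 18 0 0 0 11 0; 6 24 0 0 0 14.5 0; 7 30 0 0 0 18 0; 7 36 0 0 0 22 0; 6 42 0 0 0 25.5 0; 5 48 0 0 0 29 0; 3 54 0 0 0 32.5 0; 1 60 0 0 0 36.5 0; -2 66 0 0 0 40 0; -5 71 0 0 0 43.5 0'; python3 - <<'E'
from h import *
from bench import grab_frame
st()
fr={n:grab_frame(n)["pixels"][:,:,::-1] for n in ("scene","side","wrist")}
a=fr["scene"][100:220,140:260]; b=fr["side"][100:220,130:250]
cv2.imwrite("pics/c6.png",cv2.resize(np.hstack([a,b]),None,fx=3,fy=3,interpolation=cv2.INTER_CUBIC)); cv2.imwrite("pics/w6.png",fr["wrist"])
arc(25,-35)
E
```

```text
clock: 8.57
tcp_pos: [0.6109, -0.0448, 0.2272]
orientation: [-3.115, -0.393, -0.0]
contact_force: [-1.7, 4.6, -1.8]
grip_width: 0.0002
t 8.57 tcp [ 0.6109 -0.0448  0.2272] yaw 14.4 tilt -1.0 j [-0.59  0.47  0.77  1.75 -0.37  1.07  0.56] F [-1.7  4.6 -1.8] w 0.0002
1 6 -0 -0.0 -0.0 3.8 0; 2 12 -0 -0.0 -0.0 7.4 0; 1 18 -0 -0.0 -0.0 11.0 0; 1 24 -0 -0.0 -0.0 14.7 0; -1 31 -0 -0.0 -0.0 18.3 0; -2 36 -0 -0.0 -0.0 21.9 0; -5 42 -0 -0.0 -0.0 25.5 0; -8 48 -0 -0.0 -0.0 29.2 0; -11 53 -0 -0.0 -0.0 32.8 0; -15 58 -0 -0.0 -0.0 36.4 0; -19 63 -0 -0.0 -0.0 40.1 0; -23 67 -0 -0.0 -0.0 43.7 0;
```

View pics/c6.png

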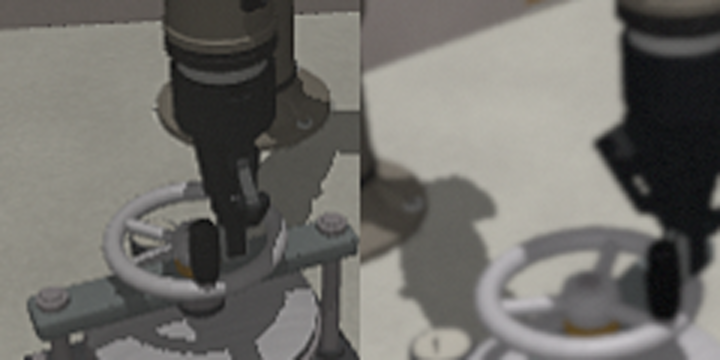

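View pics/w6.png

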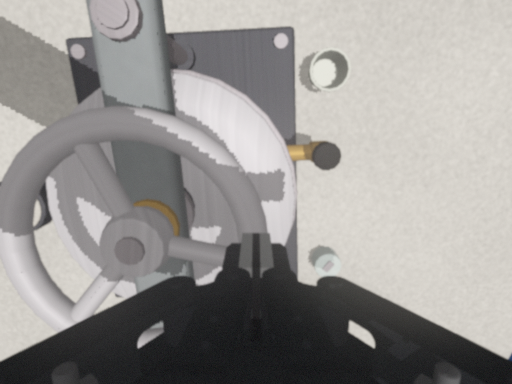

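```bash
python3 -m handwheel '1 6 0 0 0 3.5 0; 2 12 0 0 0 7.5 0; 1 18 0 0 0 11 0; 1 24 0 0 0 14.5 0; -1 31 0 0 0 18.5 0; -2 36 0 0 0 22 0; -5 42 0 0 0 25.5 0; -8 48 0 0 0 29 0; -11 53 0 0 0 33 0; -15 58 0 0 0 36.5 0; -19 63 0 0 0 40 0; -23 67 0 0 0 43.5 0'; python3 - <<'E'
from h import *
from bench import grab_frame
st()
fr={n:grab_frame(n)["pixels"][:,:,::-1] for n in ("scene","side","wrist")}
a=fr["scene"][100:220,140:260]; b=fr["side"][100:220,130:250]
cv2.imwrite("pics/c7.png",cv2.resize(np.hstack([a,b]),None,fx=3,fy=3,interpolation=cv2.INTER_CUBIC)); cv2.imwrite("pics/w7.png",fr["wrist"])
arc(-35,-95)
E
```

```text
clock: 10.22
tcp_pos: [0.6061, -0.1159, 0.2272]
orientation: [-3.04, 0.789, -0.002]
contact_force: [3.8, 3.1, -3.8]
grip_width: 0.0001
t 10.22 tcp [ 0.6061 -0.1159  0.2272] yaw -29.1 tilt -1.0 j [-0.58  0.54  0.96  1.75 -0.5   1.11  0.03] F [ 3.8  3.1 -3.8] w 0.0001
-2 6 -0 -0.0 -0.1 3.8 0; -3 12 -0 -0.0 -0.1 7.5 0; -5 18 -0 -0.0 -0.1 11.1 0; -8 23 -0 -0.0 -0.1 14.7 0; -10 29 -0 -0.0 -0.1 18.3 0; -14 34 -0 -0.0 -0.1 22.0 0; -18 39 -0 -0.0 -0.1 25.6 0; -22 43 -0 -0.0 -0.1 29.2 0; -27 47 -0 -0.0 -0.1 32.9 0; -32 51 -0 -0.0 -0.1 36.5 0; -37 54 -0 -0.0 -0.1 40.1 0; -42 57 -0 -0.0 -0.1 43.8 0;
```

View pics/c7.png

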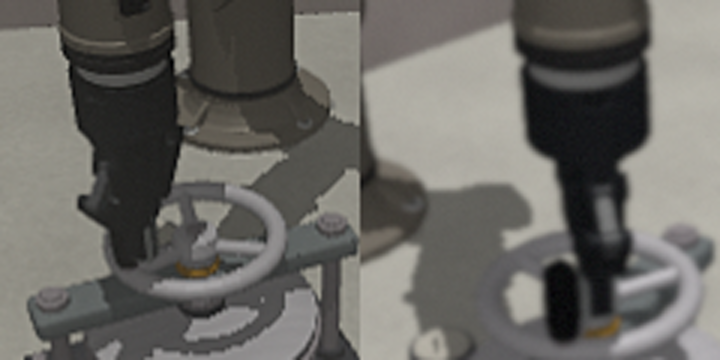

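View pics/w7.png

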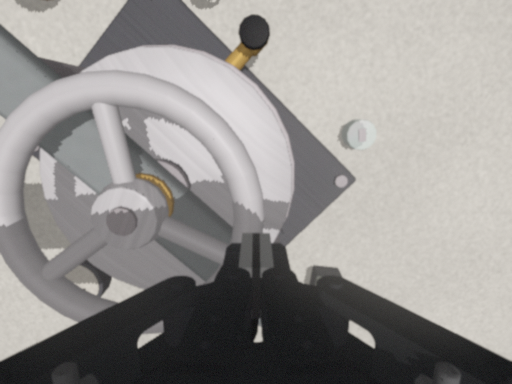

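```bash
python3 -m handwheel '-2 6 0 0 0 3.5 0; -3 12 0 0 0 7.5 0; -5 18 0 0 0 11 0; -8 23 0 0 0 14.5 0; -10 29 0 0 0 18.5 0; -14 34 0 0 0 22 0; -18 39 0 0 0 25.5 0; -22 43 0 0 0 29 0; -27 47 0 0 0 33 0; -32 51 0 0 0 36.5 0; -37 54 0 0 0 40 0; -42 57 0 0 0 43.5 0'; python3 - <<'E'
from h import *
from bench import grab_frame
st()
fr={n:grab_frame(n)["pixels"][:,:,::-1] for n in ("scene","side","wrist")}
a=fr["scene"][100:220,140:260]; b=fr["side"][100:220,130:250]
cv2.imwrite("pics/c8.png",cv2.resize(np.hstack([a,b]),None,fx=3,fy=3,interpolation=cv2.INTER_CUBIC)); cv2.imwrite("pics/w8.png",fr["wrist"])
arc(-95,-155)
E
```

```text
clock: 11.88
tcp_pos: [0.5418, -0.1471, 0.2279]
orientation: [-2.531, 1.861, -0.006]
contact_force: [4.1, -1.0, -4.1]
grip_width: 0.0002
t 11.88 tcp [ 0.5418 -0.1471  0.2279] yaw -72.7 tilt -1.0 j [-0.71  0.56  1.22  1.89 -0.59  1.12 -0.53] F [ 4.1 -1.  -4.1] w 0.0002
-3 6 0 -0.0 -0.1 3.9 0; -7 11 0 -0.0 -0.1 7.5 0; -10 16 0 -0.0 -0.1 11.1 0; -14 21 0 -0.0 -0.1 14.7 0; -18 25 0 -0.0 -0.1 18.4 0; -23 29 0 -0.0 -0.1 22.0 0; -28 33 0 -0.0 -0.1 25.6 0; -34 36 0 -0.1 -0.1 29.3 0; -39 38 0 -0.1 -0.1 32.9 0; -45 41 0 -0.1 -0.1 36.5 0; -51 42 0 -0.1 -0.1 40.2 0; -57 43 0 -0.1 -0.1 43.8 0;
```

View pics/c8.png

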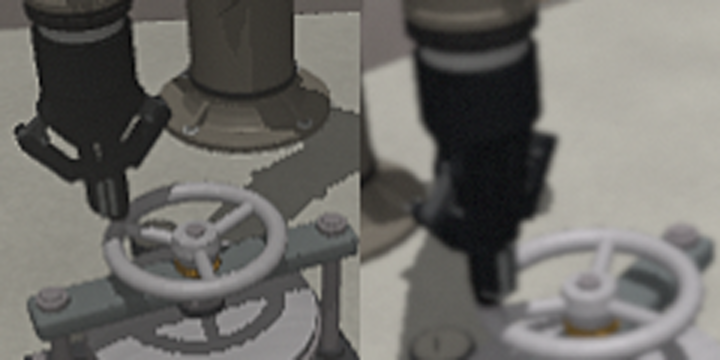

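View pics/w8.png

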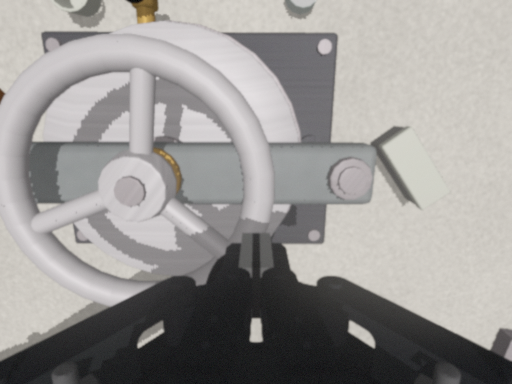

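```bash
python3 -m handwheel '-3 6 0 0 0 3.5 0; -7 11 0 0 0 7.5 0; -10 16 0 0 0 11 0; -14 21 0 0 0 14.5 0; -18 25 0 0 0 18.5 0'; python3 - <<'E'
from h import *
from bench import grab_frame
st()
arc(-120,-155,7)
E
```

```text
clock: 12.65
tcp_pos: [0.512, -0.1376, 0.2278]
orientation: [2.198, -2.245, 0.004]
contact_force: [3.7, -3.0, -3.1]
grip_width: -0.0
t 12.65 tcp [ 0.512  -0.1376  0.2278] yaw -91.2 tilt -1.0 j [-0.81  0.58  1.35  1.96 -0.64  1.13 -0.79] F [ 3.7 -3.  -3.1] w -0.0
-4 6 0 -0.1 -0.1 3.4 0; -7 11 0 -0.1 -0.1 7.0 0; -12 16 0 -0.1 -0.1 10.6 0; -16 20 0 -0.1 -0.1 14.3 0; -21 24 0 -0.1 -0.1 17.9 0; -26 27 0 -0.1 -0.1 21.5 0; -31 30 0 -0.1 -0.1 25.2 0;
```

```bash
python3 -m handwheel '6 -11 0 0 0 0 0; 6 -14 -30 0 0 0 0; 6 -50 -75 0 0 0 0; 6 -90 -110 0 0 0 0; 6 -90 -110 0 0 0 0'; python3 - <<'E'
from h import *
from bench import grab_frame
st()
fr={n:grab_frame(n)["pixels"][:,:,::-1] for n in ("scene","side","wrist")}
a=fr["scene"][100:220,140:260]; b=fr["side"][100:220,130:250]
cv2.imwrite("pics/c9.png",cv2.resize(np.hstack([a,b]),None,fx=3,fy=3,interpolation=cv2.INTER_CUBIC)); cv2.imwrite("pics/w9.png",fr["wrist"])
P=[(.70,-.138),(.70,.062),(.5,.062)]
E
```

```text
clock: 13.28
tcp_pos: [0.6049, -0.1452, 0.3397]
orientation: [-2.204, 2.238, -0.007]
contact_force: [-0.3, 0.3, -0.9]
grip_width: 0.0003
t 13.28 tcp [ 0.6049 -0.1452  0.3397] yaw -90.9 tilt -1.0 j [-0.69  0.62  1.32  1.61 -0.6   1.4  -0.89] F [-0.3  0.3 -0.9] w 0.0003
```

View pics/c9.png

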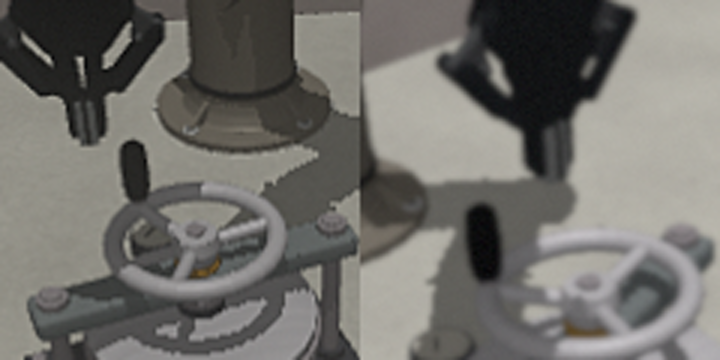

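View pics/w9.png

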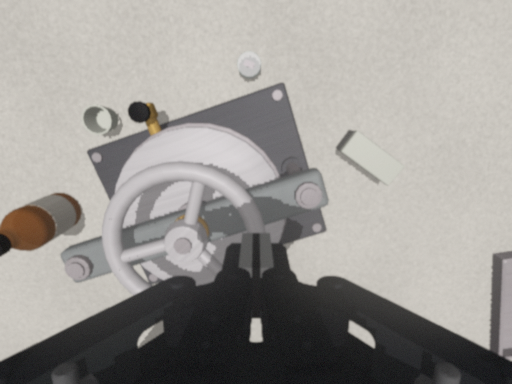

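```bash
python3 - <<'E'
from h import *
from bench import grab_frame
fs,fi=grab_frame("scene"),grab_frame("side")
S=lambda u,v:((u+.5)/3-.5+140,(v+.5)/3-.5+100); I=lambda u,v:((u-360+.5)/3-.5+130,(v+.5)/3-.5+100)
for n,a,b,z in (("bot",(141,199),(488,281),.208),("top",(130,144),(482,210),.263)):
    for P in (atz(fs,S(*a),z),atz(fi,I(*b),z)):
        d=P[:2]-[.550,-.0765]; print(n,P.round(4),np.degrees(np.arctan2(d[1],d[0])),np.hypot(*d))
st()
q=[(.70,-.14,.34),(.70,.06,.34),(.50,.06,.34),(.50,-.14,.34)]
rows([(p,-91) for p in q])
E
```

```text
bot [ 0.5006 -0.1182  0.208 ] -139.8540959433898 0.06460258761386445
bot [ 0.4997 -0.1272  0.208 ] -134.80365956642555 0.07139118142856239
top [ 0.4962 -0.1224  0.263 ] -139.50564468948338 0.07068728119566862
top [ 0.498  -0.1246  0.263 ] -137.20833190823228 0.07083437169917116
t 13.53 tcp [ 0.6002 -0.1446  0.3363] yaw -91.2 tilt -1.0 j [-0.7   0.62  1.33  1.62 -0.6   1.39 -0.89] F [-0.8  0.2  0.5] w 0.0
-7 -100 -4 0.1 0.1 -0.2 0; -207 -95 -4 0.1 0.1 -0.2 0; -202 105 -3 0.1 0.1 -0.2 0; -2 100 -3 0.1 0.1 -0.2 0;
```

```bash
python3 -m handwheel '-7 -50 -4 0 0 0 0; -7 -100 -4 0 0 0 0; -57 -100 -4 0 0 0 0; -107 -99 -4 0 0 0 0; -157 -97 -4 0 0 0 0; -207 -95 -4 0 0 0 0; -207 -45 -4 0 0 0 0; -205 5 -4 0 0 0 0; -204 55 -4 0 0 0 0; -202 105 -4 0 0 0 0'; python3 -c "
from h import *
st()
rows([((.50,.01,.34),-91),((.50,-.14,.34),-91),((.6,-.14,.34),-91)])"
```

```text
clock: 14.78
tcp_pos: [0.4987, 0.0597, 0.3398]
orientation: [2.195, -2.241, 0.002]
contact_force: [-1.6, 0.1, 2.9]
grip_width: -0.0001
t 14.78 tcp [0.4987 0.0597 0.3398] yaw -91.2 tilt -1.0 j [-1.41  0.29  1.44  1.87 -0.3   1.25 -1.46] F [-1.6  0.1  2.9] w -0.0001
50 -2 -0 0.1 -0.2 -0.2 0; 200 -5 1 0.1 -0.2 -0.2 0; 198 -105 0 0.1 -0.2 -0.2 0;
```

```bash
cat > kin.py <<'E'
import numpy as np
from scipy.spatial.transform import Rotation as R
from scipy.optimize import least_squares
from h import down
D=[([-1.361,.4778,.0224,1.5565,-.0115,1.1093,-.0831],[.2108,.6409,.2308],71.8),
([-.94,.22,.07,1.66,-.02,1.27,.83],[.411,.3981,.3505],96.9),
([-.33,.08,.45,1.87,-.04,1.2,2.66],[.4835,-.1031,.3302],144.8),
([-.30,.19,.45,2.01,-.1,.97,2.72],[.4824,-.1058,.2273],144.8),
([-.5,.18,.5,2.02,-.1,.97,1.82],[.4875,-.0354,.228],101.1),
([-.59,.32,.61,1.88,-.21,1.01,1.11],[.553,-.0035,.2274],57.8),
([-.59,.47,.77,1.75,-.37,1.07,.56],[.6109,-.0448,.2272],14.4),
([-.58,.54,.96,1.75,-.5,1.11,.03],[.6061,-.1159,.2272],-29.1),
([-.71,.56,1.22,1.89,-.59,1.12,-.53],[.5418,-.1471,.2279],-72.7),
([-.81,.58,1.35,1.96,-.64,1.13,-.79],[.512,-.1376,.2278],-91.2),
([-.69,.62,1.32,1.61,-.6,1.4,-.89],[.6049,-.1452,.3397],-90.9),
([-1.41,.29,1.44,1.87,-.3,1.25,-1.46],[.4987,.0597,.3398],-91.2)]
SG=[-1,1,-1,1,-1,1,-1]
def fk(q,P):
    # P: d0,L1,L2,L3,base offset, sideways offsets
    Rz=lambda a:R.from_euler('z',a); Ry=lambda a:R.from_euler('y',a)
    T=Rz(P[4])*Rz(SG[0]*q[0]); p=np.array([0,0,P[0]])
    T=T*Ry(q[1]); p=p+T.apply([P[5],P[6],P[1]]); T=T*Rz(P[10]*q[2])*Ry(q[3]); p=p+T.apply([P[7],P[8],P[2]])
    T=T*Rz(P[11]*q[4])*Ry(q[5]); p=p+T.apply([0,0,P[3]]); T=T*Rz(P[12]*q[6]+P[9]); return p,T
def jac(q,P):
    p,T=fk(q,P); J=np.zeros((6,7))
    for i in range(7):
        d=np.array(q,float); d[i]+=1e-6; a,b=fk(d,P); J[:3,i]=(a-p)/1e-6; J[3:,i]=(b*T.inv()).as_rotvec()/1e-6
    return J,p,T
if __name__=="__main__":
    best=None
    for s3 in (1,-1):
     for s5 in (1,-1):
      for s7 in (1,-1):
       for s1 in (1,-1):
        SG[0]=s1
        for o in (0,np.pi/2,np.pi,-np.pi/2):
          def full(x): return np.r_[x,s3,s5,s7]
          def res(x):
            e=[]
            for q,p,y in D:
                a,T=fk(q,full(x)); e+=list(a-p)+list(.2*(T*down(y).inv()).as_rotvec())
            return e
          b0=0 if s1<0 else 2.61
          s=least_squares(res,[.3,.42,.4,.25,b0,0,0,0,0,o])
          if best is None or s.cost<best[0]: best=(s.cost,s1,full(s.x),np.array(s.fun)); 
    print(best[0],best[1],best[2].round(4)); print((best[3].reshape(-1,6)*1000).round(0))
    np.save("P.npy",best[2])
E
python3 kin.py
```

```text
5.720327912289664e-05 -1 [ 2.5000e-03  5.4270e-01  4.7310e-01  4.5200e-02 -5.6000e-03 -2.4000e-03
 -2.9000e-02 -3.6000e-03 -2.9500e-02  3.1356e+00 -1.0000e+00 -1.0000e+00
 -1.0000e+00]
[[ 0.  0.  2. -0.  0.  0.]
 [-2.  2. -3. -1.  2.  1.]
 [-1. -1.  1.  1. -0. -0.]
 [-1. -1. -2.  0.  1. -1.]
 [ 0.  3.  0. -1.  1.  1.]
 [ 2. -3.  1. -1.  1. -2.]
 [ 2.  1.  1.  0. -0.  1.]
 [-1. -2.  3.  1. -1. -1.]
 [-1.  0.  0.  1.  0.  0.]
 [-1. -0.  0.  1. -1. -1.]
 [-1.  0. -3. -1.  2.  0.]
 [ 0.  1. -1. -1.  1.  2.]]
```

```bash
cat > sim.py <<'E'
from kin import *
import kin
P=np.load("P.npy"); kin.SG[0]=-1
def go(q,wps,step=.01,W=None,verbose=True,qn=None,k=0):
    q=np.array(q,float); p,T=fk(q,P); x=T.as_matrix()[:,0]; yaw=np.degrees(np.arctan2(x[1],x[0]))
    for pos,y in wps:
        pos=np.array(pos); n=max(1,int(np.ceil(max(np.linalg.norm(pos-p)/step,abs(y-yaw)/3)))); p0,y0=p.copy(),yaw
        for i in range(1,n+1):
            tp=p0+(pos-p0)*i/n; ty=y0+(y-y0)*i/n
            for _ in range(2):
                J,pp,T=jac(q,P); e=np.r_[tp-pp,(down(ty)*T.inv()).as_rotvec()]
                q=q+np.linalg.pinv(J)@e
        p,yaw=pos,y
        if verbose: print(pos.round(3),y,q.round(2))
    return q
if __name__=="__main__":
    ax=(.547,-.0755)
    wp=[]
    for ph in (145,85,25,-35,-95,-120):
        wp+=[((ax[0]+.071*np.cos(np.radians(a)),ax[1]+.071*np.sin(np.radians(a)),.2275),145-.726*(205-a)) for a in np.arange(ph+(55 if ph>-120 else 20),ph-1,-5)]
    q=go(D[3][0],wp,verbose=False); print(q.round(2),D[9][0])
    q=go(D[3][0],[(D[4][1],101)],verbose=True); 
    q=go(D[0][0],[((.26,.6,.35),72),((.411,.398,.35),97),((.45,.2,.35),121),((.4835,-.103,.33),145)])
    q=go(D[10][0],[((.7,-.14,.34),-91),((.7,.06,.34),-91),((.5,.06,.34),-91)])
E
python3 sim.py
```

```text
[-0.81  0.58  1.35  1.96 -0.63  1.13 -0.79] [-0.81, 0.58, 1.35, 1.96, -0.64, 1.13, -0.79]
[ 0.488 -0.035  0.228] 101 [-0.5   0.18  0.51  2.02 -0.11  0.97  1.82]
[0.26 0.6  0.35] 72 [-1.29  0.37  0.05  1.46 -0.02  1.32  0.01]
[0.411 0.398 0.35 ] 97 [-0.95  0.22  0.09  1.66 -0.02  1.27  0.83]
[0.45 0.2  0.35] 121 [-0.71  0.07  0.18  1.83 -0.01  1.24  1.58]
[ 0.484 -0.103  0.33 ] 145 [-0.35  0.08  0.47  1.87 -0.04  1.2   2.66]
[ 0.7  -0.14  0.34] -91 [-0.53  0.75  1.21  1.36 -0.69  1.49 -0.95]
[0.7  0.06 0.34] -91 [-0.85  0.75  1.26  1.39 -0.71  1.49 -1.21]
[0.5  0.06 0.34] -91 [-1.39  0.52  1.63  1.87 -0.54  1.34 -1.2 ]
```

```bash
python3 - <<'E'
from sim import *
q0=[-1.41,.29,1.44,1.87,-.3,1.25,-1.46]
ax=(.547,-.0755)
pt=lambda a,z:(ax[0]+.071*np.cos(np.radians(a)),ax[1]+.071*np.sin(np.radians(a)),z)
def tail(y): return [(pt(-98,.34),y),(pt(-98,.2275),y)]+[(pt(a,.2275),y-.7*(-98-a)) for a in range(-103,-173,-5)]
for name,pre in (("rot here",[((.5,.06,.34),90)]),("out then rot",[((.65,.1,.34),0),((.65,.0,.34),90)]),("rot while moving",[((.6,.1,.34),0),((.535,-.14,.34),90)])):
    print(name); go(q0,pre+tail(90)[:2]); q=go(q0,pre+tail(90),verbose=False); print(q.round(2))
    q=go(q0,pre+[(a,90) for a,_ in tail(90)],verbose=False); print(q.round(2))
E
```

```text
rot here
[0.5  0.06 0.34] 90 [-1.03  0.11  0.87  1.85 -0.09  1.22  1.44]
[ 0.537 -0.146  0.34 ] 90 [-0.62  0.27  0.96  1.75 -0.23  1.25  1.97]
[ 0.537 -0.146  0.228] 90 [-0.54  0.39  0.89  1.89 -0.35  1.03  2.07]
[-0.93  0.34  1.22  2.05 -0.38  1.    1.2 ]
[-0.75  0.23  0.95  2.04 -0.23  0.97  1.89]
out then rot
[0.65 0.1  0.34] 0 [-0.79  0.46  0.79  1.5  -0.33  1.32  0.04]
[0.65 0.   0.34] 90 [-0.43  0.38  0.47  1.51 -0.18  1.29  1.63]
[ 0.537 -0.146  0.34 ] 90 [-0.3   0.21  0.54  1.73 -0.11  1.24  1.84]
[ 0.537 -0.146  0.228] 90 [-0.26  0.31  0.52  1.87 -0.18  1.    1.9 ]
[-0.52  0.19  0.66  2.03 -0.14  0.96  0.93]
[-0.38  0.18  0.5   2.03 -0.1   0.96  1.74]
rot while moving
[0.6  0.1  0.34] 0 [-0.9   0.37  0.85  1.63 -0.29  1.28  0.  ]
[ 0.535 -0.14   0.34 ] 90 [-0.42  0.21  0.67  1.74 -0.14  1.24  1.86]
[ 0.537 -0.146  0.34 ] 90 [-0.4   0.22  0.67  1.74 -0.14  1.24  1.87]
[ 0.537 -0.146  0.228] 90 [-0.36  0.33  0.64  1.88 -0.23  1.01  1.95]
[-0.65  0.21  0.82  2.04 -0.19  0.97  0.98]
[-0.5   0.18  0.63  2.03 -0.13  0.96  1.78]
```

```bash
python3 - <<'E'
from h import *
p=pose()[0]; A=np.array([.65,.1,.34])
rows([(p+(A-p)*min(1,k/9),-91+91*k/10) for k in range(1,11)])
E
```

```text
-5 -17 -0 0.2 -0.2 -9.3 0; -10 -33 -0 0.2 -0.2 -18.4 0; -14 -50 -0 0.2 -0.2 -27.5 0; -19 -67 -0 0.2 -0.2 -36.6 0; -24 -84 -0 0.2 -0.2 -45.7 0; -29 -100 -1 0.2 -0.1 -54.8 0; -34 -117 -1 0.2 -0.1 -63.9 0; -39 -134 -1 0.3 -0.1 -73.0 0; -43 -150 -1 0.3 -0.1 -82.1 0; -43 -150 -1 0.3 -0.1 -91.2 0;
```

```bash
python3 -m handwheel '-5 -17 0 0 0 -9 0; -10 -33 0 0 0 -18 0; -14 -50 0 0 0 -27 0; -19 -67 0 0 0 -36 0; -24 -84 0 0 0 -45 0; -29 -100 0 0 0 -54 0; -34 -117 0 0 0 -63 0; -39 -134 0 0 0 -73 0; -43 -150 0 0 0 -82 0; -43 -150 0 0 0 -91 0; -43 -150 0 0 0 -91 0'; python3 - <<'E'
from h import *
st()
p=pose()[0]; A=np.array([.65,.0,.34]); B=np.array([.537,-.146,.34])
rows([(p+(A-p)*min(1,k/5),9*k) for k in range(1,6)]+[(A+(B-A)*k/5,45+9*k) for k in range(1,6)])
E
```

```text
clock: 16.15
tcp_pos: [0.6509, 0.0991, 0.3406]
orientation: [-3.142, 0.008, 0.002]
contact_force: [0.4, -0.1, 0.0]
grip_width: 0.0001
t 16.15 tcp [0.6509 0.0991 0.3406] yaw -0.3 tilt -1.0 j [-0.77  0.45  0.77  1.49 -0.32  1.32  0.03] F [ 0.4 -0.1  0. ] w 0.0001
-0 20 0 -0.0 0.1 -9.3 0; -0 40 0 -0.0 0.1 -18.3 0; -0 59 0 -0.0 0.1 -27.3 0; -0 79 1 -0.0 0.1 -36.3 0; -0 99 1 -0.0 0.1 -45.3 0; -23 128 1 -0.0 0.1 -54.3 0; -45 158 1 -0.1 0.1 -63.3 0; -68 187 1 -0.1 0.1 -72.3 0; -90 216 1 -0.1 0.1 -81.3 0; -113 246 1 -0.1 0.1 -90.3 0;
```

```bash
python3 -m handwheel '0 20 0 0 0 -9 0; 0 40 0 0 0 -18 0; 0 59 0 0 0 -27 0; 0 79 0 0 0 -36 0; 0 99 0 0 0 -45 0; -23 128 0 0 0 -54 0; -45 158 0 0 0 -63 0; -68 187 0 0 0 -72 0; -90 216 0 0 0 -81 0; -113 246 0 0 0 -90 0; -113 246 0 0 0 -90 0'; python3 - <<'E'
from h import *
from bench import grab_frame
st()
fr={n:grab_frame(n)["pixels"][:,:,::-1] for n in ("scene","side")}
a=fr["scene"][80:200,140:260]; b=fr["side"][80:200,130:250]
cv2.imwrite("pics/c10.png",cv2.resize(np.hstack([a,b]),None,fx=3,fy=3,interpolation=cv2.INTER_CUBIC))
rows([((.537,-.146,z),90) for z in (.29,.2275)])
E
```

```text
clock: 17.52
tcp_pos: [0.5351, -0.1494, 0.3415]
orientation: [-2.234, -2.208, 0.0]
contact_force: [0.6, -0.5, 0.6]
grip_width: 0.0002
t 17.52 tcp [ 0.5351 -0.1494  0.3415] yaw 89.3 tilt -1.0 j [-0.29  0.2   0.54  1.73 -0.11  1.24  1.83] F [ 0.6 -0.5  0.6] w 0.0002
-0 -0 51 -0.0 -0.1 -0.4 0; -0 -0 114 -0.0 -0.1 -0.4 0;
```

View pics/c10.png

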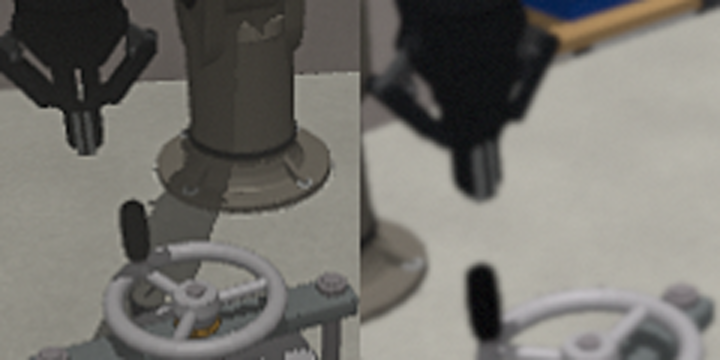

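```bash
python3 -m handwheel '0 0 30 0 0 0 0; 0 0 60 0 0 0 0; 0 0 90 0 0 0 0; 0 0 110 0 0 0 0; 0 0 113 0 0 0 0'; python3 - <<'E'
from h import *
from bench import grab_frame
st()
fr={n:grab_frame(n)["pixels"][:,:,::-1] for n in ("scene","side")}
a=fr["scene"][100:220,140:260]; b=fr["side"][100:220,130:250]
cv2.imwrite("pics/c11.png",cv2.resize(np.hstack([a,b]),None,fx=3,fy=3,interpolation=cv2.INTER_CUBIC))
ax=(.547,-.0755)
def go(ph,yaw): a=np.radians(ph); return ((ax[0]+.071*np.cos(a),ax[1]+.071*np.sin(a),.2275),yaw)
rows([go(-98-5*k,89.5-3.5*k) for k in range(1,13)])
E
```

```text
clock: 18.25
tcp_pos: [0.5373, -0.1444, 0.2267]
orientation: [-2.223, -2.216, 0.003]
contact_force: [1.0, -0.1, -0.3]
grip_width: 0.0001
t 18.25 tcp [ 0.5373 -0.1444  0.2267] yaw 89.8 tilt -1.0 j [-0.26  0.31  0.51  1.87 -0.18  1.01  1.89] F [ 1.  -0.1 -0.3] w 0.0001
0 -7 1 -0.0 0.0 3.8 0; 2 -13 1 -0.0 0.0 7.3 0; 4 -19 1 -0.0 0.0 10.8 0; 7 -24 1 -0.0 0.0 14.3 0; 10 -30 1 -0.0 0.0 17.8 0; 14 -35 1 -0.0 0.0 21.3 0; 18 -40 1 -0.0 0.0 24.8 0; 22 -44 1 -0.0 0.0 28.3 0; 27 -48 1 -0.0 0.0 31.8 0; 32 -51 1 -0.0 0.0 35.3 0; 37 -55 1 -0.0 0.0 38.8 0; 43 -57 1 -0.0 0.0 42.3 0;
```

View pics/c11.png

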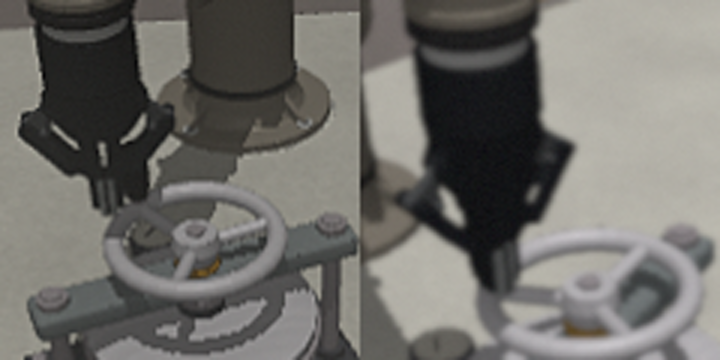

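```bash
python3 -m handwheel '0 -7 0 0 0 3.5 0; 2 -13 0 0 0 7 0; 4 -19 0 0 0 10.5 0; 7 -24 0 0 0 14 0; 10 -30 0 0 0 17.5 0; 14 -35 0 0 0 21 0; 18 -40 0 0 0 24.5 0; 22 -44 0 0 0 28 0; 27 -48 0 0 0 31.5 0; 32 -51 0 0 0 35 0; 37 -55 0 0 0 38.5 0; 43 -57 0 0 0 42 0'; python3 - <<'E'
from h import *
from bench import grab_frame
st()
fr={n:grab_frame(n)["pixels"][:,:,::-1] for n in ("scene","side","wrist")}
a=fr["scene"][100:220,140:260]; b=fr["side"][100:220,130:250]
cv2.imwrite("pics/c12.png",cv2.resize(np.hstack([a,b]),None,fx=3,fy=3,interpolation=cv2.INTER_CUBIC))
a=cv2.imread("pics/scene0.png")[100:220,140:260]; b=cv2.imread("pics/side0.png")[100:220,130:250]
cv2.imwrite("pics/c0.png",cv2.resize(np.hstack([a,b]),None,fx=3,fy=3,interpolation=cv2.INTER_CUBIC))
ax=(.547,-.0755)
def go(ph,yaw): a=np.radians(ph); return ((ax[0]+.071*np.cos(a),ax[1]+.071*np.sin(a),.2275),yaw)
rows([go(-158-3*k,47.5-2*k) for k in range(1,6)])
E
```

```text
clock: 19.85
tcp_pos: [0.482, -0.1041, 0.2296]
orientation: [2.872, 1.266, 0.004]
contact_force: [1.5, -4.2, -3.3]
grip_width: 0.0002
t 19.85 tcp [ 0.482  -0.1041  0.2296] yaw 47.6 tilt -1.0 j [-0.47  0.19  0.64  2.02 -0.14  0.97  1.07] F [ 1.5 -4.2 -3.3] w 0.0002
2 -5 2 0.1 -0.1 2.3 0; 4 -8 2 0.1 -0.1 4.3 0; 6 -11 2 0.1 -0.1 6.3 0; 8 -14 2 0.1 -0.1 8.3 0; 10 -17 2 0.1 -0.1 10.3 0;
```

View pics/c12.png

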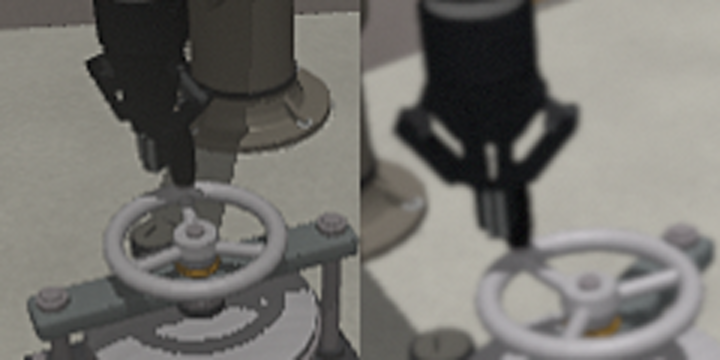

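View pics/c0.png

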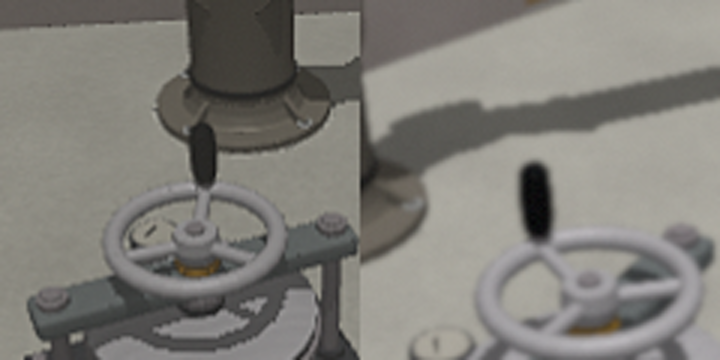

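```bash
python3 -m handwheel '2 -4 1 0 0 2 0; 4 -7 1 0 0 4 0; 6 -10 1 0 0 6 0; 8 -13 1 0 0 8 0; 8 -13 1 0 0 8 0'; python3 - <<'E'
from h import *
from bench import grab_frame
st()
fr={n:grab_frame(n)["pixels"][:,:,::-1] for n in ("scene","side")}
a=fr["scene"][100:220,140:260]; b=fr["side"][100:220,130:250]
cv2.imwrite("pics/c13.png",cv2.resize(np.hstack([a,b]),None,fx=3,fy=3,interpolation=cv2.INTER_CUBIC))
p=pose()[0]
rows([(p+[-.002,-.014,0],39.5),(p+[-.002,-.016,.03],39.5),(p+[0,-.05,.12],39.5)])
E
```

```text
clock: 20.62
tcp_pos: [0.4777, -0.0888, 0.2284]
orientation: [2.953, 1.07, 0.004]
contact_force: [1.7, -3.6, 2.6]
grip_width: -0.0
t 20.62 tcp [ 0.4777 -0.0888  0.2284] yaw 39.8 tilt -1.0 j [-0.52  0.18  0.66  2.03 -0.13  0.97  0.9 ] F [ 1.7 -3.6  2.6] w -0.0
-11 9 0 0.1 -0.1 0.3 0; -12 11 -30 0.1 -0.1 0.3 0; -32 39 -120 0.1 -0.1 0.3 0;
```

View pics/c13.png

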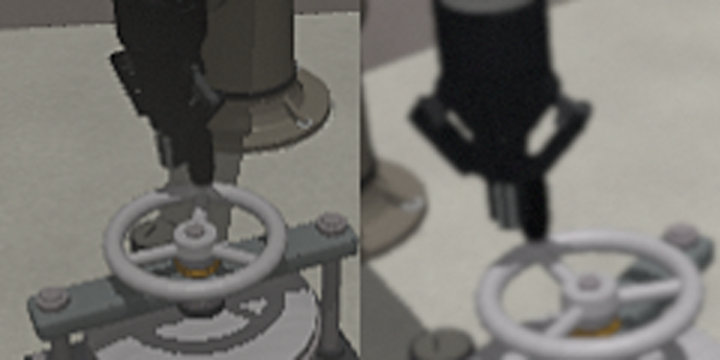

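The handle base is back within about 2 px of its first image position in both views. Backing off and rising.

```bash
python3 -m handwheel '-6 5 0 0 0 0 0; -11 9 0 0 0 0 0; -12 11 -30 0 0 0 0; -20 25 -70 0 0 0 0; -32 39 -120 0 0 0 0; -45 55 -150 0 0 0 0; -45 55 -150 0 0 0 0; -45 55 -150 0 0 0 0'; python3 - <<'E'
from h import *
from bench import grab_frame
st()
fr={n:grab_frame(n)["pixels"][:,:,::-1] for n in ("scene","side")}
for n in fr: cv2.imwrite(f"pics/{n}14.png",fr[n])
a=fr["scene"][130:300,95:315]; b=cv2.imread("pics/scene0.png")[130:300,95:315]
c=fr["side"][145:345,100:310]; d=cv2.imread("pics/side0.png")[145:345,100:310]
cv2.imwrite("pics/s14.png",cv2.resize(np.hstack([b,a]),None,fx=1.8,fy=1.8,interpolation=cv2.INTER_CUBIC)); cv2.imwrite("pics/i14.png",cv2.resize(np.hstack([d,c]),None,fx=1.9,fy=1.9,interpolation=cv2.INTER_CUBIC))
for n,x in (("scene",a-0),("side",c)):
    o=b if n=="scene" else d
    df=cv2.absdiff(np.ascontiguousarray(x),o).max(2); print(n,(df>40).sum())
E
```

```text
clock: 21.72
tcp_pos: [0.4766, -0.1585, 0.3762]
orientation: [-2.952, -1.069, 0.002]
contact_force: [-0.0, 0.3, -0.5]
grip_width: -0.0001
t 21.73 tcp [ 0.4766 -0.1585  0.3762] yaw 39.8 tilt -1.0 j [-0.48  0.06  0.72  1.79 -0.04  1.3   0.95] F [-0.   0.3 -0.5] w -0.0001
scene 1080
side 2883
```

View pics/s14.png

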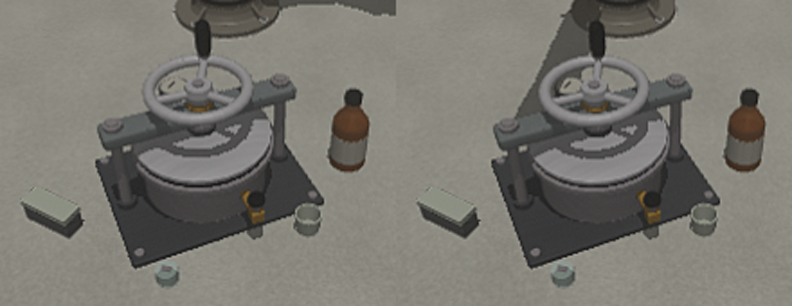

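View pics/i14.png

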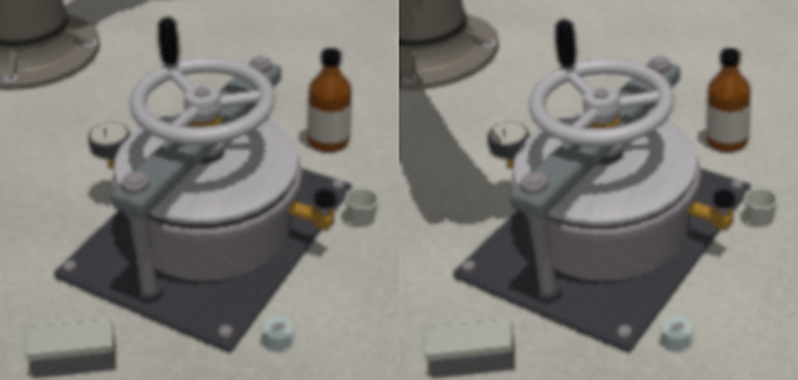

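Before (left) and after (right): the handle top is at x 203 against 201 in the scene crop and 168 against 167 in the side crop, so within about 1 px. All four bystanders are unchanged, and the arm is clear with no force on it.

```bash
python3 -c "
from bench import workorder
print(workorder.hand_in())"
```

```text
the job is handed in; nothing more can be done
None
```

I turned the hand wheel one full turn clockwise and handed the job in. No verdict was reported. I pushed the upright handle with closed fingertips, about 4–5 N while pushing, and never had it between the fingers.

- **Break in the push:** About 52° before the end I lifted off, because joint 3 was at 1.35 rad and climbing towards its 1.46 limit. I loosened the arm in the air, came back behind the handle with the tool turned half round, and finished the turn. On that air move joint 3 reached 1.44 rad.
- **Last checks:** At about 21.7 s of the 58 s, the handle sat within 1 image pixel (about 4 mm) of its start in both the scene and side views. The bottle, slide box, mould cup and mount looked unmoved. The gripper was about 110 mm above the handle, and the force on it read about zero.
- **Disagreements:**
  - The cameras differed by 5–9 mm on where the wheel axis is, so I steered by a compromise position.
  - The wheel angle is not shown directly. I judged that the two on-the-way windows (2.3–3.3 and 4.2–5.2 rad) were met from the images and from the push force at each stop, not from a joint reading.

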